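# Charge the plant-feed doser from a full canister

## Task

Some of the look-alike feed canisters on the bench are full and some may be empty: feel which by lifting them, and put the empty ones in the aluminium tray and the full ones upright on the cork mat. On the way, switch the toggle on, stand a full canister on the doser's orange sprung pad and let go for a second so that it is weighed, then take hold of it again, press it all the way down and keep it there for a second; after that switch the toggle off. Leave the other things on the bench alone.

Things in the scene. Friction and masses are not known exactly. Their poses are not given: they have to be found in the camera images.
- can_1_mid (a point): Feed canister: plain upright cylinder, 60 mm diameter, 65 mm high, weighted low, white with a green band and sage lid. All canisters look alike; three or four are there, at least one of them full, at most two empty. An empty one weighs 100 to 150 g, a full one 425 to 600 g. This point is at its centre, half-way up (32.5 mm above its underside); z is its own axis, up when it stands. None also if this canister is not there today.
- can_2_mid (a point): Another such feed canister, the same in every way to look at; its centre, 32.5 mm above its underside. None also if it is not there today.
- can_3_mid (a point): Another such feed canister, the same in every way to look at; its centre, 32.5 mm above its underside. None also if it is not there today.
- can_4_mid (a point): Another such feed canister, the same in every way to look at; its centre, 32.5 mm above its underside. None also if it is not there today.
- can_5_mid (a point): Another such feed canister, the same in every way to look at; its centre, 32.5 mm above its underside. None also if it is not there today.
- doser: Plant-feed doser, fixed to the bench: grey housing 110 x 110 mm, top at 34 mm, with the orange sprung pad in the middle of its top. Origin at the centre of its underside, on the bench; z up.
- pad_top (a point): Centre of the flat upper face of the doser's orange round pad (72 mm diameter), 56 mm above the bench when up; it sinks as the pad is pressed.
- pad (a joint): How far the sprung pad is pressed down, in m: 0 when up, 0.012 at its hard stop. It begins to yield at 2.3 N and needs about 12 N to be fully down; the weight of a full canister alone sinks it 2 to 5 mm, an empty one not at all. It springs back when unloaded.
- mat: Cork mat, fixed to the bench: 130 mm along its own x, 280 mm along its own y, 5 mm thick. Origin at the centre of its underside, on the bench; z up.
- tray: Empty aluminium tray, fixed to the bench: 170 mm along its own x, 310 mm along its own y, 22 mm high, walls and floor 4 mm. Origin at the centre of its underside, on the bench; z up.
- toggle_base: White box of the toggle switch, fixed to the bench: 70 mm along its own x, 50 mm along its own y, 25 mm high. Origin at the centre of its underside. The lever's pivot is on the box's centre line, 22 mm above the bench, its axis along the box's own y.
- toggle_tip (a point): Centre of the black ball (26 mm diameter) at the end of the switch's lever, 60 mm from the pivot; the lever is a 10 mm rod.
- toggle (a joint): Angle of the switch's lever in rad: 0 = off, leaning 29 degrees to the box's own -x; 1.0 = on, leaning 29 degrees to its +x. Stops at both ends; it stays where it is left. Moved by a push of about 1 to 2 N on the lever.
- herb_pot: Bystander: small empty terracotta pot, 76 mm across the rim, 70 mm high, loose. Origin at the centre of its underside.
- label_jar: Bystander: amber jar with brass cap, 60 mm diameter, 85 mm high, loose. Origin at the centre of its underside.
- trowel: Bystander: trowel with a dark sage silicone handle, 310 mm long along its own x, 70 mm wide, under 30 mm high, loose. Origin under its middle.

How it is judged:
By the outcome, as a careful person would: the job done as asked, in the order asked, and still so for the second after the job is handed in, with the robot touching nothing.
Of can_1, can_2, can_3, can_4, can_5 only 3 to 4 are there at a start; the rules pass over those that are not, and their reading is None.
At some moment in a run one of can_1, can_2, can_3, can_4, can_5 may be knocked a few centimetres aside while the robot is not near it.
It also fails if it takes over 210 s, if anything falls off the work surface, if the arm or the gripper's body presses on something with over 40 N, if the wrist force passes 120 N, or if a joint passes its speed limit or range.

## Robot

A 6-joint arm with a two-finger parallel gripper is mounted at the origin on the work surface. World frame = base frame: x ahead of the robot, y to its left, z up, the work surface at z = 0. Lengths are in mm, angles in rad, forces in N, time in s.
With the tool pointing down it reaches from about 350 to 850 mm from the base axis. Payload 8.1 kg.
Tool frame: the origin (TCP) lies at the very end of the fingers, on their centre line; the grasp point (between the pads) lies 19 mm behind it; z points along the fingers, x is the direction in which the jaws open and shut, and the axes are right-handed (so a half turn about z gives the same grasp; the last joint's range is limited). The gripper opens to 85 mm and grips with 20 to 120 N. Pads are 22 mm wide; open, the fingers measure 114 mm over their backs; the gripper's body (76 mm by 85 mm) begins 54 mm behind the grasp point. The pads swing forward as they close: fully open they stand 13 mm farther back than shut.
Start: joints at [1.149, 0.13, 1.488, -0, 1.523, -0.085], TCP at [198.26, 566.302, 231.292] pointing down, gripper open.
Joint ranges: [-2.96, 2.96], [-0.89, 2.26], [0.02, 2.5], [-1.34, 4.48], [0, 2.73], [-2.66, 2.66]. Speed limits (rad/s): [2.39, 2.39, 2.79, 3.14, 3.14, 3.14].

## Interface

Orientations are given as a rotation vector (axis times angle).
In Python, from station import * gives the robot as it stands.
- The arm moves only by the tool move_arm, never from a script. Its argument "moves" is a list of rows, each an object with "travel": the shift along the tool's x, y, z scaled (see below), a list of three; "rotation": the turn, a rotation vector about the tool's x, y, z scaled (see below), a list of three; "gripper": the closure, from 0 (fully open) to 1 (shut). In form: [{"travel": [x, y, z], "rotation": [ax, ay, az], "gripper": gripper}, ...]. A call has 1 to 8 rows; each row shifts and turns the commanded pose from where the row before left it, along the tool's axes as they then stand; what a row does not reach is not made up. The controller multiplies each number of a shift by 120 mm and each number of a turn by 180 degrees. A row lasts 1/8 s, in which the tool goes at most 62.5 mm and 10.7 degrees, less where a joint would pass 70% of its speed; a pose out of reach is approached as far as the arm can. A call with a number of a shift or a turn outside -1 to 1 is refused whole. A call with a gripper value outside its range is refused whole. The fingers move at their own pace and stop on an object; the grip force is fixed at half the most. Time passes only in rows, so rows that do not move let the fingers close. It gives the time, the measured TCP pose, the force and the opening at its end, in the units of the state.
- sense(): the state, without advancing time (a new reading comes with each control period).
- snapshot(name): name is "scene" or "top"; returns (picture, depth): 480x640x3 uint8, red, green, blue; 480x640 float32, mm along the optical axis (not along the pixel's ray), 0 where there is no reading.
- camera_params(name): a dict with "fov_y" (degrees; the focal length in pixels is half the picture's height over the tangent of half this angle, whatever the lens; pixels are square), "cx", "cy" (the principal point, pixels), "origin" and "rotation" of the camera in the world. Camera axes: x right, y down, z forward; pixel columns grow to the right and rows downward; lengths in mm; the calibration is good to about 2 mm. A picture is of the moment at which its call begins. camera_params takes no time and is no camera call.
- job_done(): hands the job in, once; it reports no verdict.
Trained networks look in the newest picture that a camera, given by its name, has taken for a name from the list of things; names that differ only in an ending like _2 or _b are one class to them, and where a whole thing is asked for, a point or a joint stands for the part that bears it (a point fixed in the world has none). Each returns a list of dicts, best first, with "score" (0 to 1); they miss things now and then, are a little off and sometimes report something else, mostly with a low value. They report only what shows in the picture. A call takes as long as a camera call.
- look_for(camera, label): "uv" ([column, row] in pixels, amid what is visible of it).
The state is a dict: "time_s": time; "joint_pos": joint angles; "joint_vel": joint speeds; "effort": joint torques, N m; "ee_pos": TCP position; "tool_rot": TCP orientation; "force": force on the tool from outside, world axes, zero at the start; "torque": the same for the moment, N m; "finger_gap": finger opening in mm.
Only numpy, scipy, OpenCV 4.12 (cv2) and the standard library are available. Lean on these libraries where they do the work, as an engineer would, in place of code of your own. Each camera call takes 0.05 s, during which the arm holds its last target.

## Working session

There is one attempt and no reset: what is moved stays moved. The work goes in short steps, Python scripts to look and compute and a tool call to move; the robot and the scene stay as the last step left them, time stands still between calls to the robot, and variables do not carry over. Pictures are saved under pics/ and viewed, and the job is handed in when it is done.

Besides the shell and the picture viewer there is one more tool, called as a command line: name --argument value ..., lists and objects as JSON in quotes. move_arm: Moves the arm, as the interface text tells. Its arguments: {"type":"object","properties":{"moves":{"type":"array","items":{"type":"object","properties":{"travel":{"type":"array","items":{"type":"number"}},"rotation":{"type":"array","items":{"type":"number"}},"gripper":{"type":"number"}}}}},"required":["moves"]}

```bash
mkdir -p pics; ls
cat > h.py <<'E'
from station import *
import numpy as np, cv2
from scipy.spatial.transform import Rotation as R
def K(name):
    p=camera_params(name); f=240/np.tan(np.radians(p["fov_y"])/2); return p,f
def rot(p):
    r=np.array(p["rotation"],float)
    return r if r.shape==(3,3) else R.from_rotvec(r).as_matrix()
def cloud(name,d):
    p,f=K(name); v,u=np.mgrid[0:480,0:640]
    c=np.stack([(u-p["cx"])/f*d,(v-p["cy"])/f*d,d],-1)
    return c@rot(p).T+np.array(p["origin"])
def snap(name,fn):
    im,d=snapshot(name); cv2.imwrite("pics/"+fn,im[:,:,::-1]); return im,d,cloud(name,d)
E
python3 - <<'E'
from h import *
print(camera_params("scene"));print(camera_params("top"));
for n in ("scene","top"):
    im,d,c=snap(n,n+"0.png"); np.save(n+"0.npy",c)
    for l in ["can_1_mid","doser","pad_top","mat","tray","toggle_base","toggle_tip","herb_pot","label_jar","trowel"]:
        for r in look_for(n,l):
            u,v=map(int,r["uv"]); print(n,l,round(r["score"],2),u,v,c[v,u].round(0) if d[v,u]>0 else None)
print(sense())
E
```

```text
pics
{'fov_y': 50.47074081884118, 'cx': 324.4473020806589, 'cy': 240.4907150431324, 'origin': array([1275.86255238,  400.15104004, 1009.12956706]), 'rotation': array([-1.38779111, -2.29087984,  0.83226476])}
{'fov_y': 52.89498953633311, 'cx': 317.50951817912465, 'cy': 238.20568061550193, 'origin': array([ 358.4104372 ,   25.81260348, 1115.55728193]), 'rotation': array([-2.07222475,  2.13591173, -0.25322889])}
scene doser 0.79 223 225 [ 656. -234.   47.]
scene doser 0.62 283 248 [675. -44.  83.]
scene doser 0.18 378 322 [757. 234.  90.]
scene pad_top 0.6 223 215 [ 635. -246.   57.]
scene pad_top 0.48 229 176 [ 470. -352.    7.]
scene pad_top 0.32 338 294 [692. 109.  20.]
scene mat 0.98 230 176 [ 469. -350.    8.]
scene mat 0.67 221 213 [ 630. -257.   55.]
scene tray 0.72 461 289 [538. 356.   5.]
scene tray 0.39 313 191 [465. -79.  67.]
scene toggle_base 0.84 281 268 [697. -41.  33.]
scene toggle_base 0.36 314 192 [470. -74.  71.]
scene herb_pot 0.9 339 299 [694. 113.   5.]
scene trowel 0.74 298 312 [773.  48.  13.]
top doser 0.91 424 229 [ 620. -231.   55.]
top pad_top 0.93 431 230 [ 
[... 319 characters left out ...]
 trowel 0.74 305 175 [774.  36.  12.]
{'time_s': 1.1, 'joint_pos': array([ 1.14858964e+00,  1.30386142e-01,  1.48817588e+00,  1.55684005e-05,
        1.52298562e+00, -8.53815765e-02]), 'joint_vel': array([ 0.00026896, -0.00059678,  0.00046484,  0.00046657, -0.00054113,
       -0.00099957]), 'effort': array([-2.47023499e-04, -5.69337916e+01, -5.00859940e+01, -4.27950372e-04,
        1.61441982e-03, -2.22164550e-05]), 'ee_pos': array([198.26759906, 566.31845531, 231.31376599]), 'tool_rot': array([-2.56233649e+00, -1.81763818e+00, -4.85642275e-05]), 'force': array([-0.20593782, -0.91826327,  0.12486432]), 'torque': array([-0.03432929, -0.00757078, -0.02584711]), 'finger_gap': 85.60883361821286}
```

View pics/scene0.png

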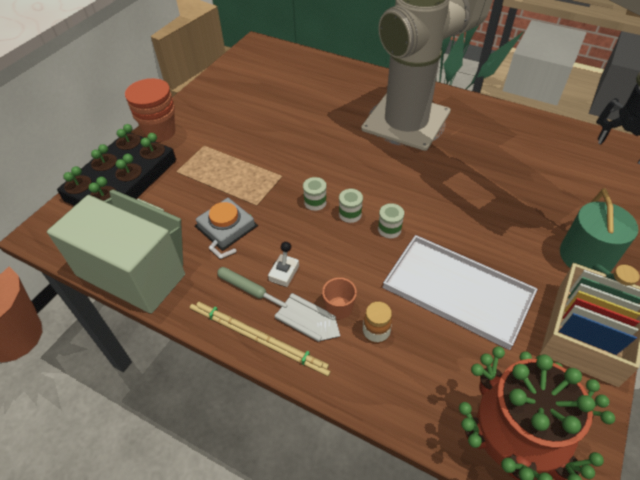

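View pics/top0.png

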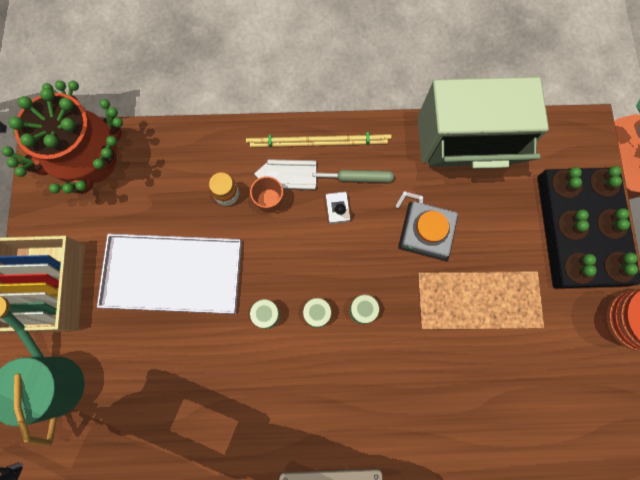

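The scene picture shows three canisters at (315,193), (350,205) and (391,220). In the top picture they are at (264,314), (316,313) and (364,309). The pad is at top (433,227), the mat at (480,300), the tray at (170,273) and the toggle at (339,208). Next I measure them precisely.

```bash
cat >> h.py <<'E'
def cans(c,d,x0=300,x1=880,y0=-480,y1=500):
    m=((c[...,2]>58)&(c[...,2]<74)&(d>0)&(c[...,0]>x0)&(c[...,0]<x1)&(c[...,1]>y0)&(c[...,1]<y1)).astype(np.uint8)
    n,l,s,_=cv2.connectedComponentsWithStats(m); out=[]
    for i in range(1,n):
        if s[i,4]>150:
            P=c[l==i]; (cx,cy),r=cv2.minEnclosingCircle(P[:,:2].astype(np.float32))
            out.append((P.mean(0).round(1),(round(cx,1),round(cy,1)),round(r,1),s[i,4]))
    return out
E
python3 - <<'E'
from h import *
for n in ("top","scene"):
    c=np.load(n+"0.npy"); d=np.ones((480,640))
    print(n)
    for o in cans(c,d): print(o)
    z=c[...,2]
    def box(x0,x1,y0,y1,z0,z1,t):
        m=(c[...,0]>x0)&(c[...,0]<x1)&(c[...,1]>y0)&(c[...,1]<y1)&(z>z0)&(z<z1)
        P=c[m][:,:2].astype(np.float32)
        if len(P)>5: print(t,len(P),cv2.minAreaRect(P),P.mean(0),'z',np.median(c[m][:,2]))
    box(540,700,-330,-150,28,40,'doser')
    box(540,700,-330,-150,50,60,'pad')
    box(600,740,-100,20,18,29,'tbase')
    box(600,740,-100,20,60,100,'ttip')
    box(400,680,180,540,13,28,'tray')
    box(370,550,-520,-200,2.5,8,'mat')
im=cv2.imread('pics/top0.png')
cv2.imwrite('pics/tog0.png',cv2.resize(im[170:260,300:470],None,fx=4.5,fy=4.5,interpolation=cv2.INTER_CUBIC))
# mat by colour
c=np.load("top0.npy"); hsv=cv2.cvtColor(im,cv2.COLOR_BGR2HSV); m=np.zeros((480,640),bool); m[262:338,410:552]=1
mm=m&(im[...,2]>150)&(im[...,1]>90)
P=c[mm][:,:2].astype(np.float32); print('matcol',len(P),cv2.minAreaRect(P))
E
```

```text
top
(array([ 798. , -382.8,   65.8]), (796.8, -379.1), 91.0, np.int32(215))
(array([718.2, 125.4,  67.3]), (715.0, 124.8), 38.2, np.int32(262))
(array([443.9, -85.6,  65.4]), (443.8, -85.9), 30.5, np.int32(626))
(array([439.4,  18.2,  65.4]), (439.5, 18.0), 30.3, np.int32(624))
(array([440.3, 132.3,  65.3]), (440.5, 132.4), 30.4, np.int32(634))
doser 1255 ((627.2489013671875, -251.5028533935547), (110.05665588378906, 110.4583969116211), 72.65068817138672) [ 622.7569  -248.06294] z 33.84714524336505
pad 756 ((626.828125, -251.31900024414062), (70.00242614746094, 71.76539611816406), 24.209087371826172) [ 626.7146  -251.05377] z 55.86904762806614
tbase 443 ((687.8380126953125, -39.05799102783203), (70.73594665527344, 50.094322204589844), 5.416049957275391) [687.0125   -37.854183] z 24.59543644158316
ttip 104 ((664.9931030273438, -40.849449157714844), (22.661020278930664, 23.1964111328125), 87.74432373046875) [663.4766   -40.593693] z 86.57404074503916
tray 977 ((543.1287231445312, 351.92901611328125), (311.22650146484375, 170.7215576171875), 85.80577850341797) [545.7107 360.2947] z 20.6
[... 861 characters left out ...]
25.741844177246094), (94.8608169555664, 78.28609466552734), 7.173508644104004) [693.71155 -36.88151] z 25.740876246534413
ttip 104 ((667.6327514648438, -40.81566619873047), (20.637985229492188, 23.748783111572266), 0.5303853750228882) [670.28314  -40.116135] z 86.27942316358343
tray 1248 ((543.2440795898438, 349.8641357421875), (310.4442443847656, 175.15077209472656), 85.85000610351562) [547.89215 353.3226 ] z 20.488073908528577
mat 2745 ((460.025634765625, -360.14996337890625), (319.58465576171875, 179.8372802734375), 89.9825668334961) [ 463.04874 -355.13193] z 5.584184338049681
matcol 6922 ((453.67791748046875, -237.71951293945312), (155.11911010742188, 538.55224609375), 3.807065486907959)
```

View pics/tog0.png

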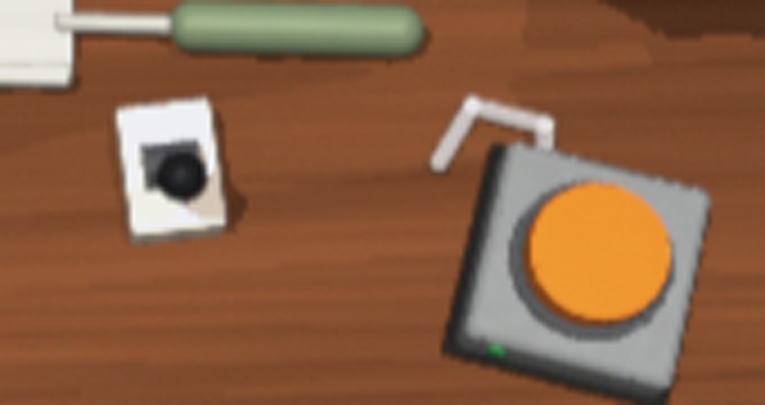

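Run:
```python
from h import *
for n in ("top","scene"):
    c=np.load(n+"0.npy")
    # max height along corridor from (198,566) to (640,-41)
    a=np.array([198,566.]);b=np.array([630,-41.]);L=np.linalg.norm(b-a);u=(b-a)/L
    q=c[...,:2]-a; t=q@u; s=abs(q[...,0]*u[1]-q[...,1]*u[0])
    for t0 in range(-100,800,100):
        m=(t>t0)&(t<t0+100)&(s<90)&(c[...,2]<900); print(n,t0,m.sum(),c[m][:,2].max().round() if m.any() else None)
```

```text
top -100 3068 143.0
top 0 6268 331.0
top 100 3863 7.0
top 200 3704 7.0
top 300 3584 26.0
top 400 3431 71.0
top 500 3326 71.0
top 600 3175 7.0
top 700 3121 94.0
scene -100 398 312.0
scene 0 3554 575.0
scene 100 2215 574.0
scene 200 2105 8.0
scene 300 2049 26.0
scene 400 2267 73.0
scene 500 2407 72.0
scene 600 2172 9.0
scene 700 2305 94.0
```

move_arm --moves '[{"travel": [0,0,-0.3],"rotation": [0,0,0.056],"gripper": 1},{"travel": [0,0,-0.3],"rotation": [0,0,0.056],"gripper": 1},{"travel": [0,0,0],"rotation": [0,0,0.056],"gripper": 1},{"travel": [0,0,0],"rotation": [0,0,0.056],"gripper": 1},{"travel": [0,0,0],"rotation": [0,0,0.056],"gripper": 1},{"travel": [0,0,0],"rotation": [0,0,0.056],"gripper": 1},{"travel": [0,0,0],"rotation": [0,0,0.057],"gripper": 1}]'

```text
time_s: 1.98
ee_pos: [198.2, 566.3, 303.3]
tool_rot: [3.142, -0.01, -0.0]
force: [0.4, -0.5, 0.1]
finger_gap: 0.4
```

move_arm --moves '[{"travel": [0.21,0.317,0],"rotation": [0,0,0],"gripper": 1},{"travel": [0.21,0.317,0],"rotation": [0,0,0],"gripper": 1},{"travel": [0.21,0.317,0],"rotation": [0,0,0],"gripper": 1},{"travel": [0.21,0.317,0],"rotation": [0,0,0],"gripper": 1},{"travel": [0.21,0.317,0],"rotation": [0,0,0],"gripper": 1},{"travel": [0.21,0.317,0],"rotation": [0,0,0],"gripper": 1},{"travel": [0.21,0.317,0],"rotation": [0,0,0],"gripper": 1},{"travel": [0.21,0.317,0],"rotation": [0,0,0],"gripper": 1}]'

```text
time_s: 2.98
ee_pos: [400.3, 260.6, 303.5]
tool_rot: [-3.141, 0.001, -0.001]
force: [-0.7, 0.6, 0.5]
finger_gap: 0.1
```

move_arm --moves '[{"travel": [0.21,0.317,0.1],"rotation": [0,0,0],"gripper": 1},{"travel": [0.21,0.317,0.1],"rotation": [0,0,0],"gripper": 1},{"travel": [0.21,0.317,0.1],"rotation": [0,0,0],"gripper": 1},{"travel": [0.21,0.317,0.1],"rotation": [0,0,0],"gripper": 1},{"travel": [0.21,0.317,0.1],"rotation": [0,0,0],"gripper": 1},{"travel": [0.21,0.317,0.1],"rotation": [0,0,0],"gripper": 1},{"travel": [0.21,0.317,0.1],"rotation": [0,0,0],"gripper": 1},{"travel": [0.21,0.317,0.1],"rotation": [0,0,0],"gripper": 1}]'

```text
time_s: 3.98
ee_pos: [601.8, -43.9, 207.0]
tool_rot: [-3.142, 0.001, -0.001]
force: [0.4, 0.1, -0.3]
finger_gap: 0.2
```

move_arm --moves '[{"travel": [0,0,0.32],"rotation": [0,0,0],"gripper": 1},{"travel": [0,0,0.32],"rotation": [0,0,0],"gripper": 1},{"travel": [0,0,0.32],"rotation": [0,0,0],"gripper": 1},{"travel": [0,0,0.3],"rotation": [0,0,0],"gripper": 1},{"travel": [0.15,0,0],"rotation": [0,0,0],"gripper": 1},{"travel": [0.15,0,0],"rotation": [0,0,0],"gripper": 1},{"travel": [0,0,0],"rotation": [0,0,0],"gripper": 1}]'

```text
time_s: 4.85
ee_pos: [637.9, -42.7, 56.1]
tool_rot: [3.142, -0.001, 0.001]
force: [-1.0, -0.7, -0.5]
finger_gap: 0.2
```

Run:
```python
from h import *
im,d,c=snap("scene","s1.png")
cv2.imwrite('pics/s1z.png',cv2.resize(im[180:330,200:400,::-1],None,fx=4,fy=4))
```

```text
(no output)
```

View pics/s1z.png

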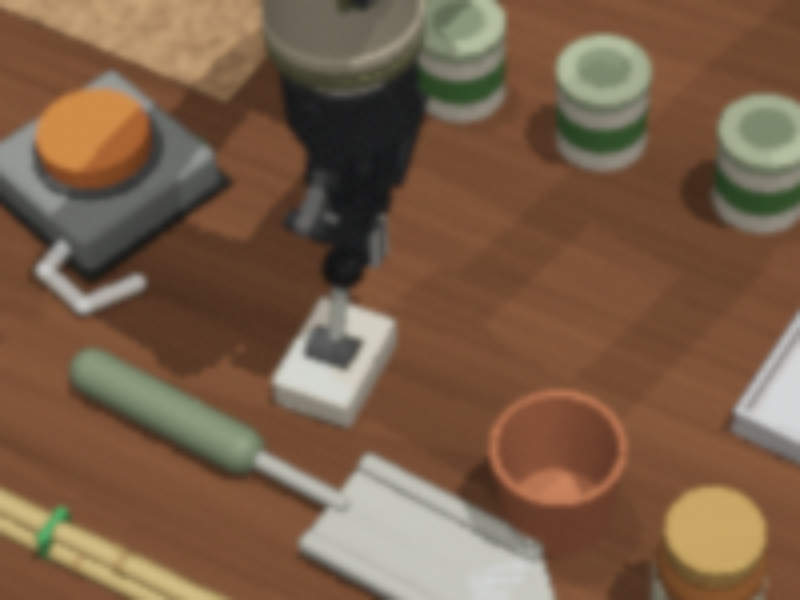

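move_arm --moves '[{"travel": [0.05,-0.004,0],"rotation": [0,0,0],"gripper": 1},{"travel": [0.05,-0.004,0],"rotation": [0,0,0],"gripper": 1},{"travel": [0.05,-0.004,0],"rotation": [0,0,0],"gripper": 1},{"travel": [0.05,-0.004,0],"rotation": [0,0,0],"gripper": 1},{"travel": [0.05,-0.004,0],"rotation": [0,0,0],"gripper": 1},{"travel": [0.05,-0.004,0],"rotation": [0,0,0],"gripper": 1},{"travel": [0.05,-0.004,0],"rotation": [0,0,0],"gripper": 1},{"travel": [0.05,-0.004,0],"rotation": [0,0,0],"gripper": 1}]'

```text
time_s: 5.9
ee_pos: [685.1, -38.7, 55.6]
tool_rot: [-3.141, 0.001, 0.001]
force: [-1.9, 0.3, -1.6]
finger_gap: -0.2
```

move_arm --moves '[{"travel": [0.02,0,0],"rotation": [0,0,0],"gripper": 1},{"travel": [0.015,0,0],"rotation": [0,0,0],"gripper": 1},{"travel": [0,0,0],"rotation": [0,0,0],"gripper": 1}]'

```text
time_s: 6.28
ee_pos: [689.3, -38.8, 56.0]
tool_rot: [3.142, -0.001, -0.0]
force: [-0.2, 0.1, -0.2]
finger_gap: -0.1
```

Run:
```python
from h import *
im,d,c=snap("scene","s2.png")
cv2.imwrite('pics/s2z.png',cv2.resize(im[180:330,200:400,::-1],None,fx=4,fy=4))
m=(im.max(2)<60)&(c[...,0]>640)&(c[...,0]<760)&(abs(c[...,1]+38)<25)&(c[...,2]>60)&(c[...,2]<95); P=c[m];print(len(P),P.mean(0) if len(P) else 0)
```

```text
102 [716.97462981 -35.0513332   82.90413561]
```

View pics/s2z.png

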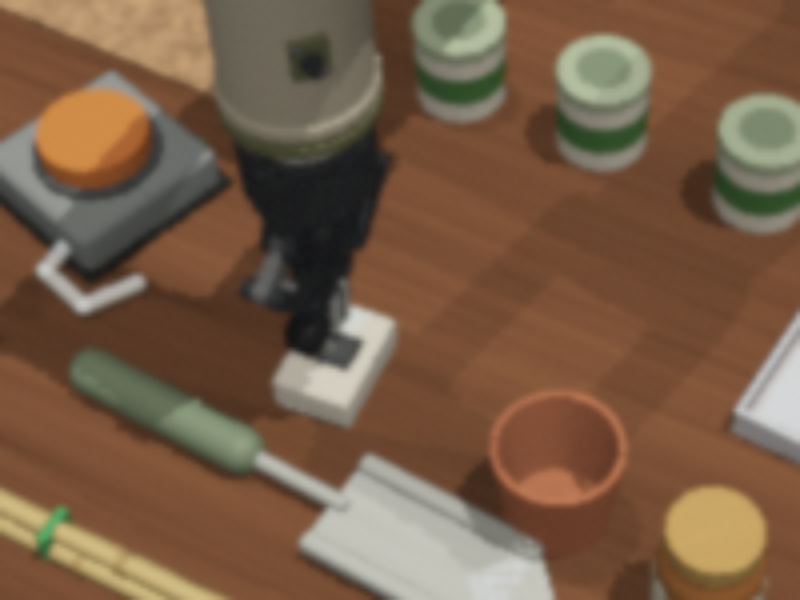

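move_arm --moves '[{"travel": [0.02,0,0],"rotation": [0,0,0],"gripper": 1},{"travel": [0.02,0,0],"rotation": [0,0,0],"gripper": 1}]'

```text
time_s: 6.58
ee_pos: [691.1, -38.8, 55.7]
tool_rot: [-3.141, 0.001, 0.011]
force: [-23.4, -1.0, 13.4]
finger_gap: -0.1
```

move_arm --moves '[{"travel": [0.02,0,0],"rotation": [0,0,0],"gripper": 1},{"travel": [0.02,0,0],"rotation": [0,0,0],"gripper": 1}]'

```text
time_s: 6.82
ee_pos: [691.7, -38.9, 55.5]
tool_rot: [-3.141, 0.001, 0.026]
force: [-48.5, 0.2, 29.2]
finger_gap: 0.3
```

move_arm --moves '[{"travel": [-0.2,0,0],"rotation": [0,0,0],"gripper": 1},{"travel": [-0.3,0,0],"rotation": [0,0,0],"gripper": 1},{"travel": [-0.35,0,-0.2],"rotation": [0,0,0],"gripper": 0},{"travel": [-0.35,0,-0.3],"rotation": [0,0,0],"gripper": 0},{"travel": [-0.4,0.1,-0.1],"rotation": [0,0,0],"gripper": 0},{"travel": [-0.4,0.1,0],"rotation": [0,0,0],"gripper": 0}]'

```text
time_s: 7.58
ee_pos: [459.2, -63.2, 130.4]
tool_rot: [3.14, -0.0, 0.008]
force: [0.6, -0.4, 0.7]
finger_gap: 72.3
```

Run:
```python
from h import *
im,d,c=snap("scene","s3.png")
cv2.imwrite('pics/s3z.png',cv2.resize(im[180:330,200:400,::-1],None,fx=4,fy=4))
for o in cans(c,d): print(o)
m=(im.max(2)<60)&(c[...,0]>640)&(c[...,0]<760)&(abs(c[...,1]+38)<25)&(c[...,2]>60)&(c[...,2]<95); P=c[m];print(len(P),P.mean(0) if len(P) else 0)
im,d,c=snap("top","t3.png")
for o in cans(c,d): print(o)
print(sense()["ee_pos"],sense()["force"])
```

```text
(array([449.1, -83.9,  66.4]), (444.6, -84.3), 33.4, np.int32(315))
(array([442.6,  18.1,  66.4]), (440.5, 15.7), 32.0, np.int32(359))
(array([443.8, 132.3,  66.2]), (441.3, 130.1), 32.7, np.int32(387))
(array([712.9, 122.2,  66.9]), (715.6, 122.4), 39.4, np.int32(336))
76 [720.69374753 -34.54591529  83.25341889]
(array([ 797.9, -382.7,   66.4]), (793.9, -379.2), 90.3, np.int32(211))
(array([718.7, 125.3,  67.3]), (715.1, 124.3), 38.2, np.int32(255))
(array([441.3,  26.1,  65.6]), (439.6, 18.5), 29.9, np.int32(424))
(array([440.3, 132.4,  65.4]), (440.6, 132.4), 30.5, np.int32(635))
[454.71589658 -63.03853376 127.27756391] [ 0.16652997 -0.73830856 -0.18437467]
```

View pics/s3z.png

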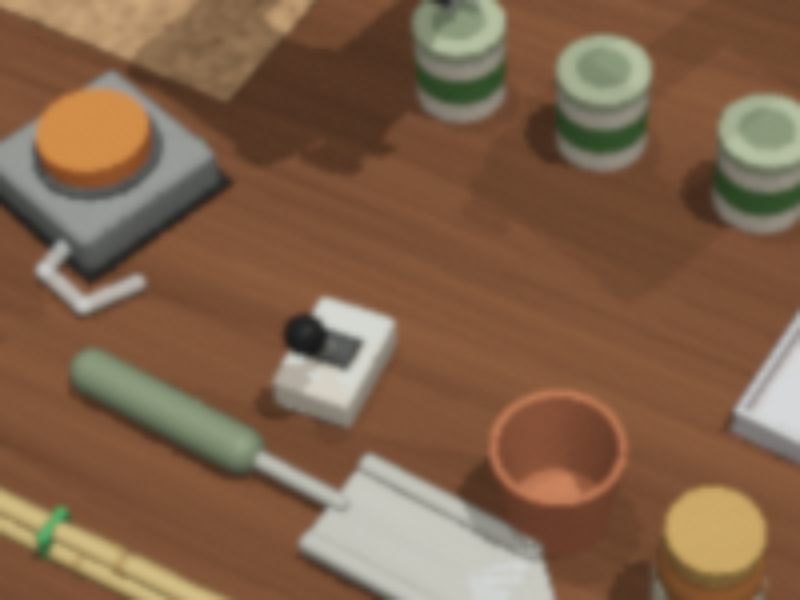

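The toggle is on: the ball now leans to +x, at (305,333) in the crop. The canister at (444,-86) is next.

move_arm --moves '[{"travel": [-0.09,0.19,0],"rotation": [0,0,0],"gripper": 0},{"travel": [0,0,0],"rotation": [0,0,0],"gripper": 0},{"travel": [0,0,0.3],"rotation": [0,0,0],"gripper": 0},{"travel": [0,0,0.3],"rotation": [0,0,0],"gripper": 0},{"travel": [0,0,0.25],"rotation": [0,0,0],"gripper": 0},{"travel": [0,0,0],"rotation": [0,0,0],"gripper": 0}]'

```text
time_s: 8.43
ee_pos: [446.5, -84.4, 24.0]
tool_rot: [-3.14, 0.001, 0.007]
force: [0.5, -0.2, -0.2]
finger_gap: 85.4
```

move_arm --moves '[{"travel": [0,0,0],"rotation": [0,0,0],"gripper": 1},{"travel": [0,0,0],"rotation": [0,0,0],"gripper": 1},{"travel": [0,0,0],"rotation": [0,0,0],"gripper": 1},{"travel": [0,0,0],"rotation": [0,0,0],"gripper": 1}]'

```text
time_s: 8.93
ee_pos: [449.1, -85.7, 28.1]
tool_rot: [3.141, -0.001, 0.003]
force: [-3.9, 0.8, 6.4]
finger_gap: 58.7
```

move_arm --moves '[{"travel": [0,0,-0.2],"rotation": [0,0,0],"gripper": 1},{"travel": [0,0,-0.3],"rotation": [0,0,0],"gripper": 1},{"travel": [0,0,-0.3],"rotation": [0,0,0],"gripper": 1},{"travel": [0,0,0],"rotation": [0,0,0],"gripper": 1},{"travel": [0,0,0],"rotation": [0,0,0],"gripper": 1},{"travel": [0,0,0],"rotation": [0,0,0],"gripper": 1},{"travel": [0,0,0],"rotation": [0,0,0],"gripper": 1}]'

```text
time_s: 9.8
ee_pos: [447.1, -85.1, 120.5]
tool_rot: [-3.141, 0.001, 0.004]
force: [-0.8, 0.2, -4.4]
finger_gap: 58.8
```

Run:
```python
from h import *
for i in range(4):
    im,d,c=snap("scene","s4.png"); s=sense(); print(s["ee_pos"],s["force"],s["torque"],s["finger_gap"])
for o in cans(c,d): print(o)
```

```text
[447.3027666  -85.23283789 120.87430913] [ 0.29744212 -0.3582541  -6.26585763] [-0.00215569  0.01273423 -0.02944646] 58.895265825766565
[447.49449409 -85.31271974 121.16177485] [ 0.03235661  0.12867672 -5.73500647] [0.0068586  0.02402428 0.00178034] 58.38485351511603
[447.6697319  -85.33998683 121.43414215] [-0.56605448 -0.23537234 -5.70778394] [-0.00774977  0.04001482  0.00385542] 58.3070315231328
[447.81703095 -85.39886685 121.64634337] [-0.23953835  0.46798436 -6.23041563] [-0.01388931  0.02380632  0.00447833] 58.38940632310634
(array([442.7,  18.3,  66.4]), (440.6, 17.4), 32.3, np.int32(360))
(array([443.9, 132.5,  66.4]), (441.4, 132.5), 32.0, np.int32(385))
(array([712.9, 122.6,  67.1]), (715.8, 122.0), 39.1, np.int32(336))
```

View pics/s4.png

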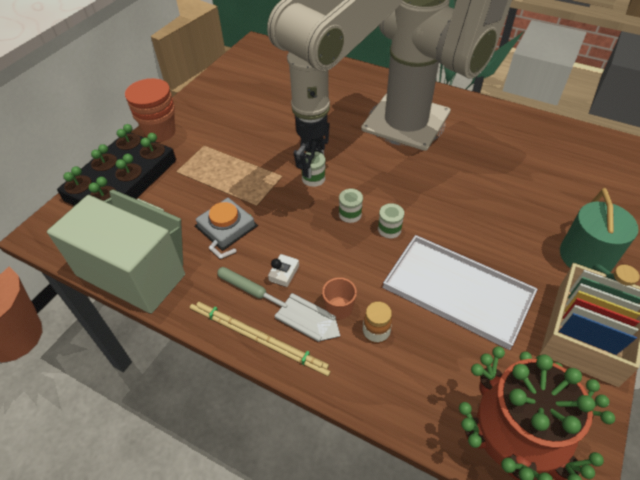

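It is full: about 6 N in the hand, and the other two canisters haven't moved. I take it to the doser pad.

move_arm --moves '[{"travel": [0.19,0.175,0],"rotation": [0,0,0],"gripper": 1},{"travel": [0.19,0.175,0],"rotation": [0,0,0],"gripper": 1},{"travel": [0.19,0.175,0],"rotation": [0,0,0],"gripper": 1},{"travel": [0.19,0.175,0],"rotation": [0,0,0],"gripper": 1},{"travel": [0.19,0.175,0],"rotation": [0,0,0],"gripper": 1},{"travel": [0.19,0.175,0],"rotation": [0,0,0],"gripper": 1},{"travel": [0.19,0.175,0],"rotation": [0,0,0],"gripper": 1},{"travel": [0.16,0.155,0],"rotation": [0,0,0],"gripper": 1}]'

```text
time_s: 11.0
ee_pos: [627.4, -252.0, 121.5]
tool_rot: [-3.141, 0.001, 0.001]
force: [-0.1, -0.4, -6.1]
finger_gap: 58.7
```

move_arm --moves '[{"travel": [0,0,0],"rotation": [0,0,0],"gripper": 1},{"travel": [0,0,0],"rotation": [0,0,0],"gripper": 1},{"travel": [0,0,0],"rotation": [0,0,0],"gripper": 1},{"travel": [0,0,0],"rotation": [0,0,0],"gripper": 1}]'

```text
time_s: 11.5
ee_pos: [626.5, -250.7, 122.2]
tool_rot: [-3.142, 0.0, 0.0]
force: [0.2, 0.2, -5.9]
finger_gap: 58.8
```

Run:
```python
from h import *
for n in ("scene","top"):
    im,d,c=snap(n,n+"5.png"); s=sense(); print(s["ee_pos"],s["force"],s["torque"],s["finger_gap"])
    w=im[160:290,150:310] if n=="scene" else im[170:290,360:500]
    cv2.imwrite(f'pics/{n}5z.png',cv2.resize(w[...,::-1],None,fx=4,fy=4))
```

```text
[ 626.57362208 -250.77118378  122.29221753] [-0.97179778 -0.03692666 -6.70044925] [ 0.01007013  0.01674252 -0.00841408] 58.55552315842422
[ 626.63409792 -250.88893584  122.36249304] [ 0.87207365  0.57491601 -5.25766022] [0.03345792 0.01635437 0.04172787] 59.15592920212183
```

View pics/scene5z.png

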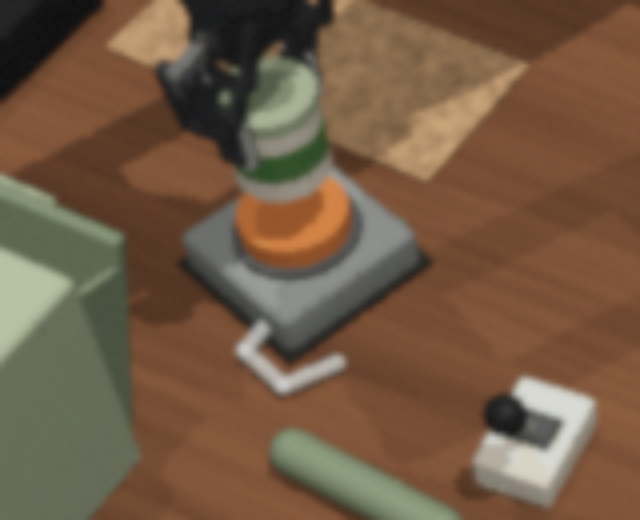

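View pics/top5z.png

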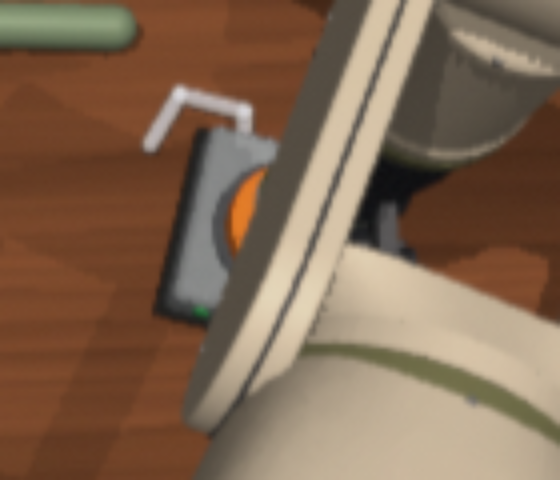

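Run:
```python
from h import *
im,d=snapshot("scene"); c=cloud("scene",d)
g=(im[...,1]>130)&(im[...,1]>im[...,2].astype(int)+5)&(im[...,1]>=im[...,0])
m=g&(abs(c[...,0]-627)<45)&(abs(c[...,1]+251)<45)&(c[...,2]>130)
P=c[m]; print(len(P),P.mean(0),np.percentile(P[:,2],[5,50,95]),cv2.minEnclosingCircle(P[abs(P[:,2]-np.percentile(P[:,2],80))<4][:,:2].astype(np.float32)))
```

```text
146 [ 626.19363026 -236.43724361  161.09215986] [158.17749163 161.17697948 164.24517537] ((626.7105102539062, -243.82281494140625), 30.455751419067383)
```

move_arm --moves '[{"travel": [0,0,0.1],"rotation": [0,0,0],"gripper": 1},{"travel": [0,0,0.08],"rotation": [0,0,0],"gripper": 1},{"travel": [0,0,0.04],"rotation": [0,0,0],"gripper": 1},{"travel": [0,0,0],"rotation": [0,0,0],"gripper": 1}]'

```text
time_s: 12.15
ee_pos: [626.1, -250.9, 94.6]
tool_rot: [-3.141, 0.001, 0.002]
force: [0.0, 1.1, -6.0]
finger_gap: 58.7
```

move_arm --moves '[{"travel": [0,0,0.06],"rotation": [0,0,0],"gripper": 1},{"travel": [0,0,0.03],"rotation": [0,0,0],"gripper": 1},{"travel": [0,0,0.03],"rotation": [0,0,0],"gripper": 1},{"travel": [0,0,0],"rotation": [0,0,0],"gripper": 1},{"travel": [0,0,0],"rotation": [0,0,0],"gripper": 1}]'

```text
time_s: 12.78
ee_pos: [626.7, -251.2, 81.8]
tool_rot: [3.141, -0.001, -0.0]
force: [-2.6, 1.8, -0.9]
finger_gap: 58.5
```

move_arm --moves '[{"travel": [0,0,0],"rotation": [0,0,0],"gripper": 0},{"travel": [0,0,0],"rotation": [0,0,0],"gripper": 0},{"travel": [0,0,0],"rotation": [0,0,0],"gripper": 0},{"travel": [0,0,0],"rotation": [0,0,0],"gripper": 0},{"travel": [0,0,0],"rotation": [0,0,0],"gripper": 0},{"travel": [0,0,0],"rotation": [0,0,0],"gripper": 0},{"travel": [0,0,0],"rotation": [0,0,0],"gripper": 0},{"travel": [0,0,0],"rotation": [0,0,0],"gripper": 0}]'

```text
time_s: 13.78
ee_pos: [626.7, -251.2, 81.3]
tool_rot: [3.142, -0.001, -0.0]
force: [-0.4, 0.8, 0.7]
finger_gap: 85.3
```

move_arm --moves '[{"travel": [0,0,0],"rotation": [0,0,0],"gripper": 0},{"travel": [0,0,0],"rotation": [0,0,0],"gripper": 0},{"travel": [0,0,0],"rotation": [0,0,0],"gripper": 0},{"travel": [0,0,0],"rotation": [0,0,0],"gripper": 0},{"travel": [0,0,0],"rotation": [0,0,0],"gripper": 0},{"travel": [0,0,0],"rotation": [0,0,0],"gripper": 0}]'

```text
time_s: 14.52
ee_pos: [626.7, -251.2, 81.3]
tool_rot: [3.142, -0.001, 0.0]
force: [-0.2, 0.4, -0.1]
finger_gap: 85.7
```

Run:
```python
from h import *
for n in ("scene",):
    im,d,c=snap(n,n+"6.png"); s=sense(); print(s["ee_pos"],s["force"],s["torque"],s["finger_gap"])
    w=im[160:290,150:310]
    cv2.imwrite(f'pics/{n}6z.png',cv2.resize(w[...,::-1],None,fx=4,fy=4))
g=(im[...,1]>130)&(im[...,1]>im[...,2].astype(int)+5)&(im[...,1]>=im[...,0])
m=g&(abs(c[...,0]-627)<45)&(abs(c[...,1]+251)<45)&(c[...,2]>100)
P=c[m]; print(len(P),P.mean(0),np.percentile(P[:,2],[5,50,95]),cv2.minEnclosingCircle(P[:,:2].astype(np.float32)))
for o in cans(c,d): print(o)
```

```text
[ 626.72777878 -251.18127038   81.29614153] [-0.434589   -0.86232179 -0.1426445 ] [ 0.00875643 -0.01286994 -0.02079801] 85.70741245995151
161 [ 627.18485386 -238.94538385  118.26919019] [115.25388796 118.13878153 121.24344344] ((626.207275390625, -252.61260986328125), 31.686283111572266)
(array([443.1,  18.3,  66.3]), (440.2, 15.9), 32.4, np.int32(367))
(array([443.8, 132.2,  66.4]), (440.0, 130.8), 32.9, np.int32(382))
(array([712.7, 122.5,  67.1]), (715.4, 123.4), 38.8, np.int32(336))
```

View pics/scene6z.png

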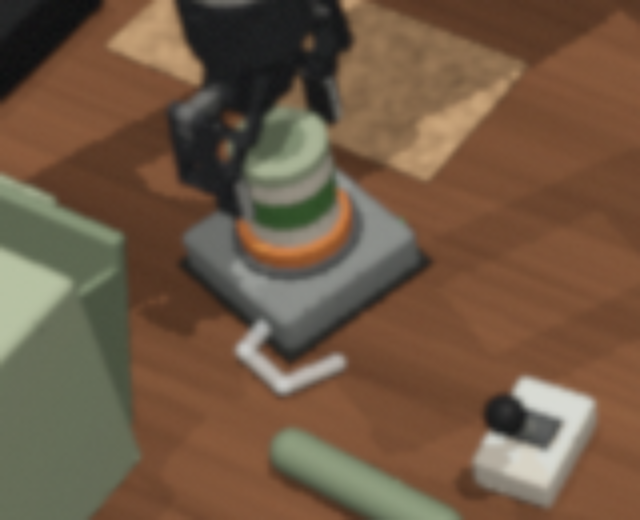

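The canister stands alone on the pad, sunk about 4 mm. I take hold of it again and press.

move_arm --moves '[{"travel": [0,0,0],"rotation": [0,0,0],"gripper": 1},{"travel": [0,0,0],"rotation": [0,0,0],"gripper": 1},{"travel": [0,0,0],"rotation": [0,0,0],"gripper": 1},{"travel": [0,0,0],"rotation": [0,0,0],"gripper": 1},{"travel": [0,0,0.02],"rotation": [0,0,0],"gripper": 1},{"travel": [0,0,0.02],"rotation": [0,0,0],"gripper": 1},{"travel": [0,0,0],"rotation": [0,0,0],"gripper": 1}]'

```text
time_s: 15.45
ee_pos: [626.7, -251.2, 76.6]
tool_rot: [3.142, -0.001, -0.0]
force: [-2.7, 1.0, 3.3]
finger_gap: 58.7
```

move_arm --moves '[{"travel": [0,0,0.02],"rotation": [0,0,0],"gripper": 1},{"travel": [0,0,0.01],"rotation": [0,0,0],"gripper": 1},{"travel": [0,0,0],"rotation": [0,0,0],"gripper": 1}]'

```text
time_s: 15.82
ee_pos: [626.8, -251.3, 73.9]
tool_rot: [3.141, -0.001, 0.0]
force: [-5.6, 1.6, 9.1]
finger_gap: 58.9
```

move_arm --moves '[{"travel": [0,0,0.015],"rotation": [0,0,0],"gripper": 1},{"travel": [0,0,0],"rotation": [0,0,0],"gripper": 1}]'

```text
time_s: 16.08
ee_pos: [626.8, -251.4, 73.8]
tool_rot: [3.141, -0.001, 0.0]
force: [-10.6, 3.3, 19.9]
finger_gap: 58.7
```

move_arm --moves '[{"travel": [0,0,0.015],"rotation": [0,0,0],"gripper": 1},{"travel": [0,0,0],"rotation": [0,0,0],"gripper": 1}]'

```text
time_s: 16.32
ee_pos: [626.9, -251.5, 73.7]
tool_rot: [3.141, -0.001, 0.001]
force: [-15.6, 5.2, 30.2]
finger_gap: 58.4
```

Run:
```python
from h import *
for n in ("scene",):
    im,d,c=snap(n,n+"7.png"); s=sense(); print(s["ee_pos"],s["force"],s["torque"],s["finger_gap"])
    w=im[160:290,150:310]
    cv2.imwrite(f'pics/{n}7z.png',cv2.resize(w[...,::-1],None,fx=4,fy=4))
g=(im[...,1]>130)&(im[...,1]>im[...,2].astype(int)+5)&(im[...,1]>=im[...,0])
m=g&(abs(c[...,0]-627)<45)&(abs(c[...,1]+251)<45)&(c[...,2]>95)
P=c[m]; print(len(P),P.mean(0),np.percentile(P[:,2],[5,50,95]),cv2.minEnclosingCircle(P[:,:2].astype(np.float32)))
```

```text
[ 626.95483195 -251.51371746   73.67877319] [-15.08855935   6.13400971  30.59633723] [ 1.07118948  3.452693   -0.06741856] 58.68416581430144
144 [ 626.51310269 -237.31988887  110.94820982] [107.90848548 111.0693792  113.99124231] ((626.5540161132812, -248.51318359375), 29.516929626464844)
```

View pics/scene7z.png

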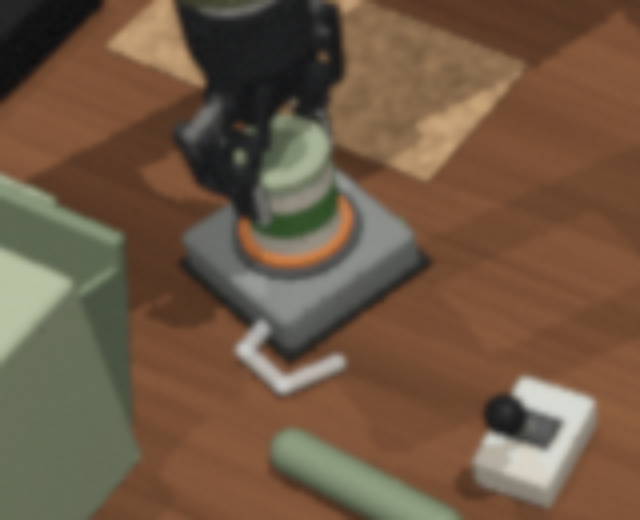

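The pad is at its hard stop: the force rises while the TCP stays put. I hold it there for over a second, then lift.

move_arm --moves '[{"travel": [0,0,0],"rotation": [0,0,0],"gripper": 1},{"travel": [0,0,0],"rotation": [0,0,0],"gripper": 1},{"travel": [0,0,0],"rotation": [0,0,0],"gripper": 1},{"travel": [0,0,0],"rotation": [0,0,0],"gripper": 1},{"travel": [0,0,0],"rotation": [0,0,0],"gripper": 1},{"travel": [0,0,0],"rotation": [0,0,0],"gripper": 1},{"travel": [0,0,0],"rotation": [0,0,0],"gripper": 1},{"travel": [0,0,0],"rotation": [0,0,0],"gripper": 1}]'

```text
time_s: 17.38
ee_pos: [626.9, -251.6, 73.7]
tool_rot: [3.141, -0.001, 0.001]
force: [-16.3, 5.4, 28.8]
finger_gap: 58.7
```

move_arm --moves '[{"travel": [0,0,0],"rotation": [0,0,0],"gripper": 1},{"travel": [0,0,0],"rotation": [0,0,0],"gripper": 1},{"travel": [0,0,-0.03],"rotation": [0,0,0],"gripper": 1},{"travel": [0,0,-0.1],"rotation": [0,0,0],"gripper": 1},{"travel": [0,0,-0.2],"rotation": [0,0,0],"gripper": 1},{"travel": [0,0,-0.2],"rotation": [0,0,0],"gripper": 1},{"travel": [0,0,0],"rotation": [0,0,0],"gripper": 1},{"travel": [0,0,0],"rotation": [0,0,0],"gripper": 1}]'

```text
time_s: 18.38
ee_pos: [625.9, -250.7, 131.0]
tool_rot: [-3.14, 0.001, 0.003]
force: [0.3, -0.3, -5.6]
finger_gap: 58.5
```

Run:
```python
from h import *
c=np.load("top0.npy")
for u,v in [(420,274),(540,273),(542,326),(423,327),(481,300)]: print(c[v,u].round(1))
```

```text
[ 525.2 -225.5    4.3]
[ 519.6 -507.3    1.5]
[ 397.6 -492.9    6.4]
[ 403.8 -222.9    3.1]
[ 460.4 -360.1    7.7]
```

move_arm --moves '[{"travel": [-0.173,0.176,0],"rotation": [0,0,0],"gripper": 1},{"travel": [-0.173,0.176,0],"rotation": [0,0,0],"gripper": 1},{"travel": [-0.173,0.176,0],"rotation": [0,0,0],"gripper": 1},{"travel": [-0.173,0.176,0],"rotation": [0,0,0],"gripper": 1},{"travel": [-0.173,0.176,0],"rotation": [0,0,0],"gripper": 1},{"travel": [-0.173,0.176,0],"rotation": [0,0,0],"gripper": 1},{"travel": [-0.173,0.176,0],"rotation": [0,0,0],"gripper": 1},{"travel": [-0.173,0.176,0],"rotation": [0,0,0],"gripper": 1}]'

```text
time_s: 19.38
ee_pos: [458.9, -419.7, 130.5]
tool_rot: [-3.139, 0.001, 0.004]
force: [0.0, 1.0, -5.3]
finger_gap: 58.5
```

move_arm --moves '[{"travel": [0,0,0.2],"rotation": [0,0,0],"gripper": 1},{"travel": [0,0,0.25],"rotation": [0,0,0],"gripper": 1},{"travel": [0,0,0.22],"rotation": [0,0,0],"gripper": 1},{"travel": [0,0,0],"rotation": [0,0,0],"gripper": 1},{"travel": [0,0,0],"rotation": [0,0,0],"gripper": 1}]'

```text
time_s: 20.0
ee_pos: [460.6, -419.9, 52.5]
tool_rot: [-3.141, 0.001, 0.0]
force: [-0.1, -0.3, -5.5]
finger_gap: 58.4
```

move_arm --moves '[{"travel": [0,0,0.06],"rotation": [0,0,0],"gripper": 1},{"travel": [0,0,0.05],"rotation": [0,0,0],"gripper": 1},{"travel": [0,0,0],"rotation": [0,0,0],"gripper": 1}]'

```text
time_s: 20.38
ee_pos: [460.2, -419.6, 38.7]
tool_rot: [-3.141, 0.001, 0.001]
force: [0.2, 0.0, -5.9]
finger_gap: 58.7
```

move_arm --moves '[{"travel": [0,0,0.02],"rotation": [0,0,0],"gripper": 1},{"travel": [0,0,0.02],"rotation": [0,0,0],"gripper": 1},{"travel": [0,0,0],"rotation": [0,0,0],"gripper": 1}]'

```text
time_s: 20.75
ee_pos: [460.7, -420.3, 35.0]
tool_rot: [3.141, -0.001, 0.001]
force: [-0.4, 1.1, -1.4]
finger_gap: 58.5
```

Contact with the mat. I release, retreat upward, and go on to the toggle.

move_arm --moves '[{"travel": [0,0,0.005],"rotation": [0,0,0],"gripper": 1},{"travel": [0,0,0],"rotation": [0,0,0],"gripper": 0},{"travel": [0,0,0],"rotation": [0,0,0],"gripper": 0},{"travel": [0,0,0],"rotation": [0,0,0],"gripper": 0},{"travel": [0,0,0],"rotation": [0,0,0],"gripper": 0},{"travel": [0,0,-0.3],"rotation": [0,0,0],"gripper": 0},{"travel": [0,0,-0.4],"rotation": [0,0,0],"gripper": 0},{"travel": [0,0,-0.35],"rotation": [0,0,0],"gripper": 0}]'

```text
time_s: 21.75
ee_pos: [460.6, -420.1, 161.6]
tool_rot: [3.141, -0.001, 0.001]
force: [1.0, -0.8, 0.2]
finger_gap: 85.6
```

move_arm --moves '[{"travel": [0.32,-0.4,0],"rotation": [0,0,0],"gripper": 1},{"travel": [0.32,-0.4,0],"rotation": [0,0,0],"gripper": 1},{"travel": [0.32,-0.4,0],"rotation": [0,0,0],"gripper": 1},{"travel": [0.32,-0.4,0],"rotation": [0,0,0],"gripper": 1},{"travel": [0.32,-0.4,0],"rotation": [0,0,0],"gripper": 1},{"travel": [0.32,-0.4,0],"rotation": [0,0,0],"gripper": 1},{"travel": [0.32,-0.4,0],"rotation": [0,0,0],"gripper": 1},{"travel": [0.3,-0.4,0],"rotation": [0,0,0],"gripper": 1}]'

```text
time_s: 22.75
ee_pos: [766.7, -34.5, 159.8]
tool_rot: [3.141, -0.001, 0.0]
force: [-0.0, -0.3, -0.1]
finger_gap: 0.2
```

Run:
```python
from h import *
for n in ("scene","top"):
    im,d,c=snap(n,n+"8.png"); s=sense(); print(s["ee_pos"],s["force"],s["finger_gap"])
    for o in cans(c,d): print(o)
m=(c[...,0]>730)&(c[...,0]<850)&(abs(c[...,1]+40)<60)&(c[...,2]<60); print('near trowel', c[m&(c[...,2]>12)].min(0),c[m].max(0))
```

```text
[769.00906903 -26.53880798 158.1802606 ] [-2.09310412  4.55923886  0.24262162] 0.3593841368634804
(array([ 468.2, -418.3,   69.9]), (462.4, -423.0), 32.8, np.int32(239))
(array([443. ,  18.3,  66.4]), (439.0, 16.7), 33.3, np.int32(364))
(array([443.8, 132.4,  66.2]), (441.7, 129.8), 33.3, np.int32(386))
(array([ 830.8, -254.7,   65.8]), (823.8, -260.5), 55.8, np.int32(163))
(array([712.3, 122.1,  67. ]), (714.5, 123.5), 38.6, np.int32(331))
[767.36743235 -29.34816887 157.80820667] [0.08468756 0.24048177 0.37052754] -0.2738623619451198
(array([ 797.8, -383.6,   66.4]), (796.1, -379.4), 90.6, np.int32(215))
(array([718.5, 127.1,  67.4]), (714.9, 124.7), 38.0, np.int32(254))
(array([ 460.5, -418.5,   70.1]), (460.7, -420.1), 31.5, np.int32(624))
(array([441.6, 141.4,  65.5]), (440.9, 133.2), 30.3, np.int32(412))Traceback (most recent call last):
  File "<stdin>", line 5, in <module>
    return umr_minimum(a, axis, None, out, keepdims, initial, where)
ValueError: zero-size array to reduction operation minimum which has no identity
```

View pics/scene8.png

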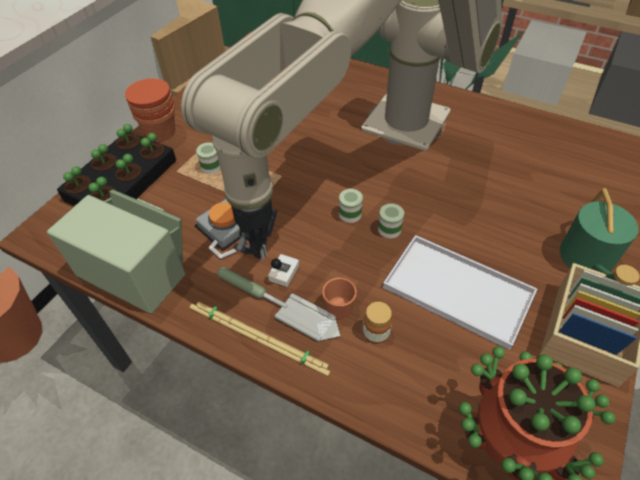

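The first full canister is on the mat at about (460,-420). Next I switch the toggle off from its +x side.

move_arm --moves '[{"travel": [-0.05,0.06,0],"rotation": [0,0,0],"gripper": 1},{"travel": [0,0,0],"rotation": [0,0,0],"gripper": 1},{"travel": [0,0,0.25],"rotation": [0,0,0],"gripper": 1},{"travel": [0,0,0.3],"rotation": [0,0,0],"gripper": 1},{"travel": [0,0,0.28],"rotation": [0,0,0],"gripper": 1},{"travel": [0,0,0],"rotation": [0,0,0],"gripper": 1},{"travel": [0,0,0],"rotation": [0,0,0],"gripper": 1}]'

```text
time_s: 23.72
ee_pos: [760.2, -44.6, 62.4]
tool_rot: [3.141, -0.003, 0.003]
force: [-0.4, -0.2, 0.8]
finger_gap: -0.0
```

move_arm --moves '[{"travel": [0,0,0.03],"rotation": [0,0,0],"gripper": 1},{"travel": [0,0,0],"rotation": [0,0,0],"gripper": 1}]'

```text
time_s: 23.98
ee_pos: [760.3, -43.5, 58.2]
tool_rot: [3.141, -0.001, 0.003]
force: [-0.0, 0.2, 0.6]
finger_gap: -0.1
```

move_arm --moves '[{"travel": [-0.03,-0.05,0],"rotation": [0,0,0],"gripper": 1},{"travel": [-0.07,0,0],"rotation": [0,0,0],"gripper": 1},{"travel": [-0.07,0.005,0],"rotation": [0,0,0],"gripper": 1},{"travel": [-0.07,0.01,0],"rotation": [0,0,0],"gripper": 1},{"travel": [-0.07,0.01,0],"rotation": [0,0,0],"gripper": 1},{"travel": [-0.07,0.01,0],"rotation": [0,0,0],"gripper": 1},{"travel": [-0.07,0.005,0],"rotation": [0,0,0],"gripper": 1},{"travel": [-0.07,0,0],"rotation": [0,0,0],"gripper": 1}]'

```text
time_s: 24.98
ee_pos: [696.3, -42.4, 56.3]
tool_rot: [3.141, -0.001, -0.001]
force: [0.9, -1.9, -1.1]
finger_gap: -0.2
```

move_arm --moves '[{"travel": [-0.06,0,0],"rotation": [0,0,0],"gripper": 1},{"travel": [0,0,0],"rotation": [0,0,0],"gripper": 1}]'

```text
time_s: 25.22
ee_pos: [689.1, -42.0, 56.3]
tool_rot: [-3.141, 0.001, 0.002]
force: [-0.1, 0.4, -0.1]
finger_gap: -0.0
```

move_arm --moves '[{"travel": [-0.025,0,0],"rotation": [0,0,0],"gripper": 1},{"travel": [0,0,0],"rotation": [0,0,0],"gripper": 1}]'

```text
time_s: 25.48
ee_pos: [686.9, -42.1, 56.7]
tool_rot: [-3.142, 0.001, 0.0]
force: [-0.2, 0.5, -0.4]
finger_gap: 0.0
```

move_arm --moves '[{"travel": [-0.02,0,0],"rotation": [0,0,0],"gripper": 1},{"travel": [0,0,0],"rotation": [0,0,0],"gripper": 1}]'

```text
time_s: 25.72
ee_pos: [685.8, -42.1, 56.9]
tool_rot: [3.142, -0.001, 0.004]
force: [6.5, -0.2, -4.9]
finger_gap: 0.1
```

move_arm --moves '[{"travel": [-0.015,0,0],"rotation": [0,0,0],"gripper": 1},{"travel": [0,0,0],"rotation": [0,0,0],"gripper": 1}]'

```text
time_s: 25.98
ee_pos: [685.5, -42.1, 57.0]
tool_rot: [3.141, -0.001, 0.01]
force: [15.0, 0.6, -10.0]
finger_gap: -0.0
```

move_arm --moves '[{"travel": [0.15,0,0],"rotation": [0,0,0],"gripper": 1},{"travel": [0.2,0,0],"rotation": [0,0,0],"gripper": 1},{"travel": [0.05,0,-0.3],"rotation": [0,0,0],"gripper": 1},{"travel": [0,0,-0.4],"rotation": [0,0,0],"gripper": 1},{"travel": [-0.4,-0.1,-0.1],"rotation": [0,0,0],"gripper": 0},{"travel": [-0.45,-0.1,0],"rotation": [0,0,0],"gripper": 0},{"travel": [-0.45,-0.1,0],"rotation": [0,0,0],"gripper": 0},{"travel": [-0.45,-0.1,0],"rotation": [0,0,0],"gripper": 0}]'

```text
time_s: 26.98
ee_pos: [519.0, 6.3, 152.7]
tool_rot: [-3.142, 0.001, -0.0]
force: [-0.9, -0.3, 1.6]
finger_gap: 72.0
```

Run:
```python
from h import *
im,d,c=snap("scene","s9.png")
cv2.imwrite('pics/s9z.png',cv2.resize(im[180:330,200:400,::-1],None,fx=4,fy=4))
for o in cans(c,d): print(o)
m=(im.max(2)<60)&(c[...,0]>640)&(c[...,0]<760)&(abs(c[...,1]+38)<25)&(c[...,2]>60)&(c[...,2]<95); P=c[m];print(len(P),P.mean(0) if len(P) else 0)
im,d,c=snap("top","t9.png")
for o in cans(c,d): print(o)
print(sense()["ee_pos"],sense()["force"])
```

```text
(array([ 465.5, -416.2,   69.7]), (462.3, -423.1), 34.1, np.int32(255))
(array([442.9,  18.2,  66.2]), (439.5, 15.6), 33.2, np.int32(366))
(array([443.7, 132.2,  66. ]), (439.9, 132.0), 33.2, np.int32(385))
(array([713.1, 122. ,  67. ]), (714.7, 122.5), 39.1, np.int32(340))
83 [662.7450577  -40.71208249  83.16474081]
(array([ 797.9, -383. ,   66.1]), (798.1, -379.3), 91.1, np.int32(209))
(array([722.1, 134.4,  67.2]), (714.6, 125.5), 38.3, np.int32(199))
(array([ 460.7, -418.5,   70. ]), (461.1, -420.1), 30.8, np.int32(632))
(array([436.6,  19.5,  65.6]), (439.8, 18.0), 30.4, np.int32(552))
(array([441.8, 147.8,  65.3]), (440.9, 139.5), 28.9, np.int32(256))
[513.8133847    7.39156084 149.74992918] [-0.24228741  0.33834377 -0.48305848]
```

View pics/s9z.png

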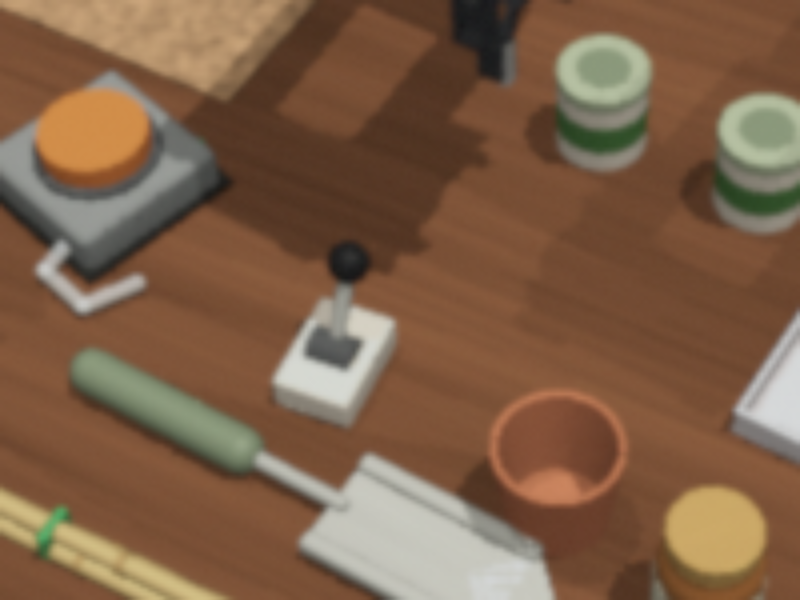

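The toggle is off again: the ball is back at (348,262) in the crop, leaning to -x. The canister at (440,18) is next.

move_arm --moves '[{"travel": [-0.3,-0.045,0],"rotation": [0,0,0],"gripper": 0},{"travel": [-0.3,-0.045,0],"rotation": [0,0,0],"gripper": 0},{"travel": [0,0,0],"rotation": [0,0,0],"gripper": 0},{"travel": [0,0,0.2],"rotation": [0,0,0],"gripper": 0},{"travel": [0,0,0],"rotation": [0,0,0],"gripper": 0},{"travel": [0,0,0],"rotation": [0,0,0],"gripper": 0}]'

```text
time_s: 27.82
ee_pos: [449.6, 16.7, 129.4]
tool_rot: [3.142, -0.001, 0.001]
force: [0.3, -0.5, 1.1]
finger_gap: 85.7
```

move_arm --moves '[{"travel": [-0.075,-0.01,0.2],"rotation": [0,0,0],"gripper": 0},{"travel": [0,0,0.3],"rotation": [0,0,0],"gripper": 0},{"travel": [0,0,0.3],"rotation": [0,0,0],"gripper": 0},{"travel": [0,0,0.06],"rotation": [0,0,0],"gripper": 0},{"travel": [0,0,0],"rotation": [0,0,0],"gripper": 0}]'

```text
time_s: 28.45
ee_pos: [440.5, 17.9, 26.3]
tool_rot: [3.142, -0.001, 0.0]
force: [-0.1, 0.2, -0.3]
finger_gap: 85.6
```

move_arm --moves '[{"travel": [0,0,0],"rotation": [0,0,0],"gripper": 1},{"travel": [0,0,0],"rotation": [0,0,0],"gripper": 1},{"travel": [0,0,0],"rotation": [0,0,0],"gripper": 1},{"travel": [0,0,0],"rotation": [0,0,0],"gripper": 1}]'

```text
time_s: 28.95
ee_pos: [441.1, 17.9, 27.5]
tool_rot: [3.141, -0.001, 0.004]
force: [-2.9, 0.3, 8.9]
finger_gap: 58.7
```

move_arm --moves '[{"travel": [0,0,-0.2],"rotation": [0,0,0],"gripper": 1},{"travel": [0,0,-0.3],"rotation": [0,0,0],"gripper": 1},{"travel": [0,0,-0.3],"rotation": [0,0,0],"gripper": 1},{"travel": [0,0,0],"rotation": [0,0,0],"gripper": 1},{"travel": [0,0,0],"rotation": [0,0,0],"gripper": 1},{"travel": [0,0,0],"rotation": [0,0,0],"gripper": 1},{"travel": [0,0,0],"rotation": [0,0,0],"gripper": 1}]'

```text
time_s: 29.82
ee_pos: [438.9, 18.0, 120.1]
tool_rot: [-3.141, 0.001, 0.004]
force: [-0.2, 0.6, -5.1]
finger_gap: 58.8
```

Run:
```python
from h import *
for i in range(4):
    im,d,c=snap("scene","s10.png"); s=sense(); print(s["ee_pos"],s["force"],s["torque"],s["finger_gap"])
for o in cans(c,d): print(o)
```

```text
[439.08073002  18.04252281 120.3770694 ] [ 0.68058825  0.30555269 -5.62361362] [-0.01964896 -0.02229083 -0.04307435] 58.48292397283706
[439.30181951  18.02962878 120.65402017] [-0.60259111 -0.11779191 -4.50512087] [-0.03123734 -0.01657695 -0.00574681] 58.788089627125714
[439.45552258  18.01643716 120.887382  ] [-0.70464506  0.2111663  -3.92404325] [ 0.01928782  0.02126138 -0.00875058] 58.69266489557209
[439.59300188  18.01358157 121.07773265] [ 0.21209408  0.37194939 -4.38781067] [-0.03021197 -0.00914046  0.03217759] 58.99414310693583
(array([ 465.1, -416.8,   69.7]), (462.1, -420.4), 32.0, np.int32(268))
(array([444.3, 132.3,  66.3]), (440.1, 130.9), 33.4, np.int32(389))
(array([713.2, 122.6,  66.8]), (714.0, 123.0), 38.7, np.int32(345))
```

View pics/s10.png

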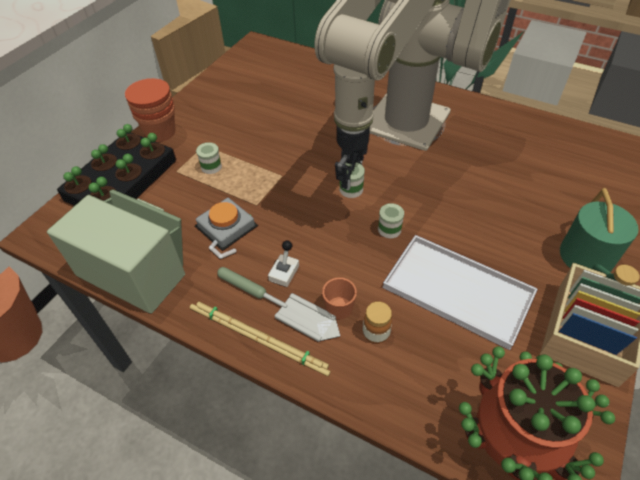

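It is also full, at about 4.5 N. I carry it to the mat at (460,-325).

move_arm --moves '[{"travel": [0.02,0.34,0],"rotation": [0,0,0],"gripper": 1},{"travel": [0.02,0.36,0],"rotation": [0,0,0],"gripper": 1},{"travel": [0.02,0.36,0],"rotation": [0,0,0],"gripper": 1},{"travel": [0.02,0.36,0],"rotation": [0,0,0],"gripper": 1},{"travel": [0.02,0.36,0],"rotation": [0,0,0],"gripper": 1},{"travel": [0.02,0.36,0],"rotation": [0,0,0],"gripper": 1},{"travel": [0.02,0.36,0],"rotation": [0,0,0],"gripper": 1},{"travel": [0.02,0.36,0],"rotation": [0,0,0],"gripper": 1}]'

```text
time_s: 31.02
ee_pos: [458.8, -326.7, 121.3]
tool_rot: [-3.141, 0.001, -0.0]
force: [0.7, -0.4, -4.3]
finger_gap: 58.8
```

move_arm --moves '[{"travel": [0,0,0],"rotation": [0,0,0],"gripper": 1},{"travel": [0,0,0],"rotation": [0,0,0],"gripper": 1},{"travel": [0,0,0.2],"rotation": [0,0,0],"gripper": 1},{"travel": [0,0,0.2],"rotation": [0,0,0],"gripper": 1},{"travel": [0,0,0.2],"rotation": [0,0,0],"gripper": 1},{"travel": [0,0,0],"rotation": [0,0,0],"gripper": 1},{"travel": [0,0,0],"rotation": [0,0,0],"gripper": 1}]'

```text
time_s: 31.9
ee_pos: [459.4, -324.9, 50.5]
tool_rot: [3.141, 0.0, 0.001]
force: [-0.3, 0.5, -3.7]
finger_gap: 58.9
```

Expected contact is at a TCP height of about 33.

move_arm --moves '[{"travel": [0,0,0.06],"rotation": [0,0,0],"gripper": 1},{"travel": [0,0,0.05],"rotation": [0,0,0],"gripper": 1},{"travel": [0,0,0],"rotation": [0,0,0],"gripper": 1}]'

```text
time_s: 32.28
ee_pos: [458.3, -324.9, 35.7]
tool_rot: [-3.141, 0.001, 0.001]
force: [0.2, -0.3, -5.0]
finger_gap: 58.7
```

move_arm --moves '[{"travel": [0,0,0.02],"rotation": [0,0,0],"gripper": 1},{"travel": [0,0,0.01],"rotation": [0,0,0],"gripper": 1},{"travel": [0,0,0],"rotation": [0,0,0],"gripper": 1}]'

```text
time_s: 32.65
ee_pos: [458.8, -325.3, 32.7]
tool_rot: [3.142, -0.001, -0.0]
force: [-0.1, -0.1, -4.4]
finger_gap: 58.7
```

move_arm --moves '[{"travel": [0,0,0.01],"rotation": [0,0,0],"gripper": 1},{"travel": [0,0,0.005],"rotation": [0,0,0],"gripper": 1},{"travel": [0,0,0],"rotation": [0,0,0],"gripper": 1}]'

```text
time_s: 33.02
ee_pos: [458.9, -325.4, 32.5]
tool_rot: [3.141, -0.001, -0.0]
force: [-6.6, 4.8, 10.2]
finger_gap: 58.3
```

move_arm --moves '[{"travel": [0,0,-0.01],"rotation": [0,0,0],"gripper": 1},{"travel": [0,0,0],"rotation": [0,0,0],"gripper": 0},{"travel": [0,0,0],"rotation": [0,0,0],"gripper": 0},{"travel": [0,0,0],"rotation": [0,0,0],"gripper": 0},{"travel": [0,0,0],"rotation": [0,0,0],"gripper": 0},{"travel": [0,0,-0.25],"rotation": [0,0,0],"gripper": 0},{"travel": [0,0,-0.35],"rotation": [0,0,0],"gripper": 0},{"travel": [0,0,-0.3],"rotation": [0,0,0],"gripper": 0}]'

```text
time_s: 34.02
ee_pos: [458.9, -325.3, 141.6]
tool_rot: [3.141, -0.001, 0.001]
force: [0.3, -0.2, 0.4]
finger_gap: 85.6
```

move_arm --moves '[{"travel": [0,-0.45,0],"rotation": [0,0,0],"gripper": 0},{"travel": [0,-0.45,0],"rotation": [0,0,0],"gripper": 0},{"travel": [0,-0.45,0],"rotation": [0,0,0],"gripper": 0},{"travel": [0,-0.45,0],"rotation": [0,0,0],"gripper": 0},{"travel": [0,-0.45,0],"rotation": [0,0,0],"gripper": 0},{"travel": [0,-0.45,0],"rotation": [0,0,0],"gripper": 0},{"travel": [0,-0.45,0],"rotation": [0,0,0],"gripper": 0},{"travel": [0,0,0],"rotation": [0,0,0],"gripper": 0}]'

```text
time_s: 35.02
ee_pos: [458.8, 56.1, 140.2]
tool_rot: [-3.141, -0.007, -0.0]
force: [0.6, -0.5, 0.3]
finger_gap: 85.4
```

Run:
```python
from h import *
for n in ("scene","top"):
    im,d,c=snap(n,n+"11.png"); s=sense(); print(s["ee_pos"],s["force"],s["finger_gap"])
    for o in cans(c,d): print(o)
```

```text
[458.91068221  54.21197127 140.17610983] [ 0.1599616  -0.55225268 -0.3472914 ] 85.46219560941222
(array([ 464.6, -416.8,   69.9]), (462.0, -418.9), 33.1, np.int32(264))
(array([ 454.3, -290.2,   69.6]), (450.8, -294.9), 32.5, np.int32(281))
(array([ 631.4, -251.3,   59.3]), (627.5, -251.4), 36.1, np.int32(163))
(array([443.9, 132.2,  66.3]), (441.4, 131.7), 32.3, np.int32(384))
(array([712.9, 122.2,  67.1]), (715.2, 122.8), 38.4, np.int32(331))
[459.02112479  53.02363017 140.13693885] [ 0.22994566 -0.36643528  0.304002  ] 85.54494556896947
(array([ 797.9, -382.5,   66. ]), (795.1, -379.6), 91.5, np.int32(218))
(array([717.8, 125.9,  67.1]), (714.8, 125.1), 38.0, np.int32(261))
(array([ 460.5, -418.3,   70.1]), (461.5, -420.1), 31.4, np.int32(641))
(array([ 449.4, -291.5,   70.1]), (449.9, -292.7), 30.9, np.int32(618))
(array([432.6, 125.4,  65.2]), (432.3, 124.9), 27.1, np.int32(352))
```

View pics/scene11.png

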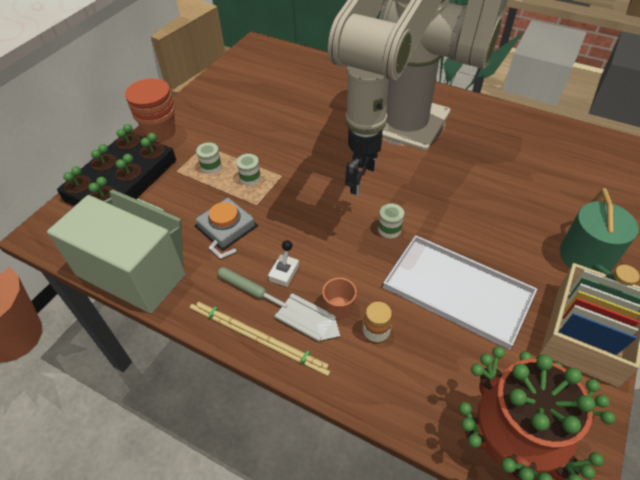

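The second canister was placed at (459,-325) and now reads (450,-293): that is the announced knock. It is still upright and wholly on the mat, so I leave it. The third canister at (440.5,132.4) is next.

move_arm --moves '[{"travel": [-0.075,-0.32,0],"rotation": [0,0,0],"gripper": 0},{"travel": [-0.075,-0.32,0],"rotation": [0,0,0],"gripper": 0},{"travel": [0,0,0.1],"rotation": [0,0,0],"gripper": 0},{"travel": [0,0,0],"rotation": [0,0,0],"gripper": 0},{"travel": [0,0,0],"rotation": [0,0,0],"gripper": 0},{"travel": [0,0,0],"rotation": [0,0,0],"gripper": 0}]'

```text
time_s: 35.88
ee_pos: [441.6, 128.7, 128.4]
tool_rot: [3.142, -0.003, 0.001]
force: [0.3, 0.7, 0.0]
finger_gap: 85.2
```

move_arm --moves '[{"travel": [-0.01,-0.03,0.2],"rotation": [0,0,0],"gripper": 0},{"travel": [0,0,0.3],"rotation": [0,0,0],"gripper": 0},{"travel": [0,0,0.3],"rotation": [0,0,0],"gripper": 0},{"travel": [0,0,0.06],"rotation": [0,0,0],"gripper": 0},{"travel": [0,0,0],"rotation": [0,0,0],"gripper": 0},{"travel": [0,0,0],"rotation": [0,0,0],"gripper": 0}]'

```text
time_s: 36.62
ee_pos: [441.4, 133.3, 26.7]
tool_rot: [-3.141, 0.001, -0.004]
force: [0.6, 0.1, -0.8]
finger_gap: 85.4
```

move_arm --moves '[{"travel": [0,0,0],"rotation": [0,0,0],"gripper": 1},{"travel": [0,0,0],"rotation": [0,0,0],"gripper": 1},{"travel": [0,0,0],"rotation": [0,0,0],"gripper": 1},{"travel": [0,0,0],"rotation": [0,0,0],"gripper": 1}]'

```text
time_s: 37.12
ee_pos: [441.0, 133.4, 26.4]
tool_rot: [-3.141, 0.001, -0.003]
force: [-3.1, -0.2, 7.6]
finger_gap: 59.0
```

move_arm --moves '[{"travel": [0,0,-0.2],"rotation": [0,0,0],"gripper": 1},{"travel": [0,0,-0.3],"rotation": [0,0,0],"gripper": 1},{"travel": [0,0,-0.3],"rotation": [0,0,0],"gripper": 1},{"travel": [0,0,0],"rotation": [0,0,0],"gripper": 1},{"travel": [0,0,0],"rotation": [0,0,0],"gripper": 1},{"travel": [0,0,0],"rotation": [0,0,0],"gripper": 1},{"travel": [0,0,0],"rotation": [0,0,0],"gripper": 1}]'

```text
time_s: 38.0
ee_pos: [439.0, 133.0, 119.7]
tool_rot: [3.141, -0.001, -0.003]
force: [0.4, -0.4, -0.5]
finger_gap: 58.8
```

Run:
```python
from h import *
for i in range(4):
    im,d,c=snap("scene","s12.png"); s=sense(); print(s["ee_pos"],s["force"],s["torque"],s["finger_gap"])
for o in cans(c,d): print(o)
```

```text
[439.26542596 133.073938   119.94203797] [ 0.30339606 -0.41103708 -0.85413678] [-0.04464403  0.00329017  0.02908627] 58.513123783676065
[439.39739905 133.09011662 120.14434248] [ 0.19645368 -0.33624044 -0.58309941] [-0.04913869 -0.02602903  0.03362922] 58.54135216291312
[439.54650558 133.11482191 120.34767486] [-0.4359608   0.3737288  -0.61930022] [ 0.01764621 -0.03486619 -0.00019148] 59.066658587374285
[439.680555   133.11177839 120.5116849 ] [-0.95179028 -0.33634619 -0.52128028] [-0.00882639 -0.05290182 -0.00843534] 58.872027027598634
(array([ 464.8, -417.2,   69.7]), (460.3, -422.4), 33.8, np.int32(267))
(array([ 455.1, -290.1,   70. ]), (450.5, -292.6), 32.5, np.int32(268))
(array([713.2, 122.7,  67. ]), (715.4, 123.3), 39.0, np.int32(335))
```

View pics/s12.png

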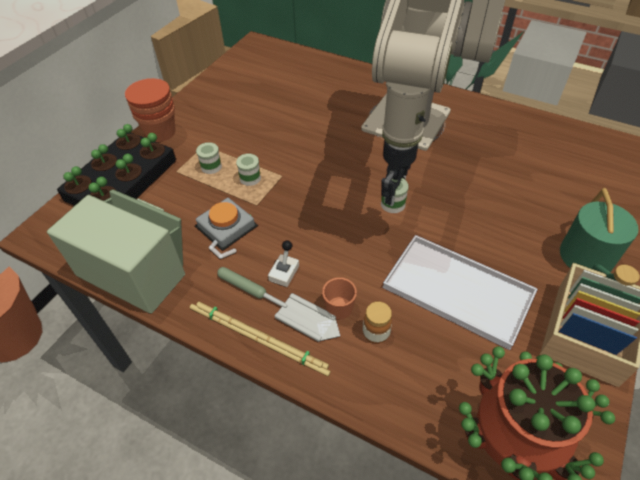

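It is empty, at about 0.7 N. It goes to the middle of the tray.

move_arm --moves '[{"travel": [0.123,-0.25,0],"rotation": [0,0,0],"gripper": 1},{"travel": [0.123,-0.25,0],"rotation": [0,0,0],"gripper": 1},{"travel": [0.123,-0.25,0],"rotation": [0,0,0],"gripper": 1},{"travel": [0.123,-0.25,0],"rotation": [0,0,0],"gripper": 1},{"travel": [0.123,-0.25,0],"rotation": [0,0,0],"gripper": 1},{"travel": [0.123,-0.25,0],"rotation": [0,0,0],"gripper": 1},{"travel": [0.123,-0.25,0],"rotation": [0,0,0],"gripper": 1},{"travel": [0,0,0],"rotation": [0,0,0],"gripper": 1}]'

```text
time_s: 39.2
ee_pos: [543.6, 344.9, 120.3]
tool_rot: [-3.141, -0.002, 0.0]
force: [-0.9, -0.4, -0.9]
finger_gap: 58.8
```

move_arm --moves '[{"travel": [0,0,0],"rotation": [0,0,0],"gripper": 1},{"travel": [0,0,0.2],"rotation": [0,0,0],"gripper": 1},{"travel": [0,0,0.2],"rotation": [0,0,0],"gripper": 1},{"travel": [0,0,0.2],"rotation": [0,0,0],"gripper": 1},{"travel": [0,0,0],"rotation": [0,0,0],"gripper": 1},{"travel": [0,0,0],"rotation": [0,0,0],"gripper": 1}]'

```text
time_s: 39.95
ee_pos: [543.8, 342.9, 50.1]
tool_rot: [-3.141, 0.002, -0.002]
force: [0.2, 0.1, -0.9]
finger_gap: 59.0
```

move_arm --moves '[{"travel": [0,0,0.06],"rotation": [0,0,0],"gripper": 1},{"travel": [0,0,0.06],"rotation": [0,0,0],"gripper": 1},{"travel": [0,0,0.01],"rotation": [0,0,0],"gripper": 1},{"travel": [0,0,0],"rotation": [0,0,0],"gripper": 1}]'

```text
time_s: 40.45
ee_pos: [543.2, 343.1, 33.0]
tool_rot: [3.141, -0.001, -0.001]
force: [0.1, 0.0, -1.2]
finger_gap: 58.4
```

move_arm --moves '[{"travel": [0,0,0.02],"rotation": [0,0,0],"gripper": 1},{"travel": [0,0,0],"rotation": [0,0,0],"gripper": 1}]'

```text
time_s: 40.7
ee_pos: [543.3, 343.1, 30.7]
tool_rot: [3.141, -0.001, -0.0]
force: [1.2, -0.9, -0.9]
finger_gap: 58.7
```

move_arm --moves '[{"travel": [0,0,0.01],"rotation": [0,0,0],"gripper": 1},{"travel": [0,0,0],"rotation": [0,0,0],"gripper": 1}]'

```text
time_s: 40.95
ee_pos: [543.5, 343.2, 30.5]
tool_rot: [-3.142, 0.001, -0.0]
force: [-3.4, -2.0, 5.6]
finger_gap: 59.0
```

move_arm --moves '[{"travel": [0,0,0],"rotation": [0,0,0],"gripper": 0},{"travel": [0,0,0],"rotation": [0,0,0],"gripper": 0},{"travel": [0,0,0],"rotation": [0,0,0],"gripper": 0},{"travel": [0,0,0],"rotation": [0,0,0],"gripper": 0},{"travel": [0,0,-0.25],"rotation": [0,0,0],"gripper": 0},{"travel": [0,0,-0.35],"rotation": [0,0,0],"gripper": 0},{"travel": [0,0,-0.4],"rotation": [0,0,0],"gripper": 0},{"travel": [0,0,-0.3],"rotation": [0,0,0],"gripper": 0}]'

```text
time_s: 41.95
ee_pos: [543.9, 343.4, 188.3]
tool_rot: [-3.141, 0.001, -0.003]
force: [0.2, 0.3, -0.5]
finger_gap: 85.4
```

move_arm --moves '[{"travel": [-0.25,0.35,-0.2],"rotation": [0,0,0],"gripper": 0},{"travel": [-0.25,0.35,-0.2],"rotation": [0,0,0],"gripper": 0},{"travel": [-0.25,0.35,-0.1],"rotation": [0,0,0],"gripper": 0},{"travel": [0,0.35,0],"rotation": [0,0,0],"gripper": 0},{"travel": [0,0.35,0],"rotation": [0,0,0],"gripper": 0},{"travel": [0,0.3,0],"rotation": [0,0,0],"gripper": 0},{"travel": [0,0,0],"rotation": [0,0,0],"gripper": 0}]'

```text
time_s: 42.82
ee_pos: [453.3, 95.3, 245.9]
tool_rot: [3.141, -0.006, 0.001]
force: [0.5, -0.1, 0.0]
finger_gap: 85.7
```

Run:
```python
from h import *
for n in ("scene","top"):
    im,d,c=snap(n,n+"13.png"); s=sense(); print(s["time_s"],s["ee_pos"],s["force"],s["finger_gap"])
    for o in cans(c,d): print(o)
    for r in look_for(n,"can_1_mid"): print(r)
```

```text
42.875 [453.30047885  96.49555519 245.87108345] [-0.35469369  0.20299716 -0.20326441] 85.0092768266149
(array([ 465.3, -417.1,   69.9]), (460.2, -419.6), 32.8, np.int32(267))
(array([ 454. , -290.4,   69.8]), (451.1, -295.1), 33.2, np.int32(277))
(array([547.1, 341.3,  69.6]), (543.1, 341.4), 32.0, np.int32(515))
(array([713.2, 122. ,  66.9]), (714.3, 123.0), 38.9, np.int32(339))
42.975 [453.23090633  97.73035369 245.77974024] [-0.16128382  0.42363035 -0.474401  ] 85.48776754477548
(array([ 797.9, -382.8,   66. ]), (794.9, -378.8), 90.3, np.int32(215))
(array([718. , 125.3,  67.3]), (715.2, 123.9), 38.5, np.int32(265))
(array([541.8, 350.7,  69.3]), (542.5, 344.8), 30.1, np.int32(396))
(array([ 460.6, -418.2,   70. ]), (461.3, -420.8), 31.2, np.int32(627))
(array([ 449.8, -291.6,   70.1]), (450.2, -292.6), 30.9, np.int32(625))
{'uv': [459.1, 306.3], 'score': 0.49}
{'uv': [224.8, 189.0], 'score': 0.24}
```

View pics/scene13.png

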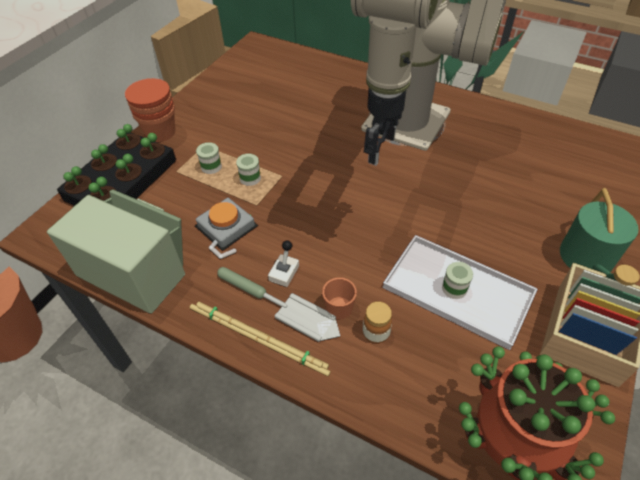

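View pics/top13.png

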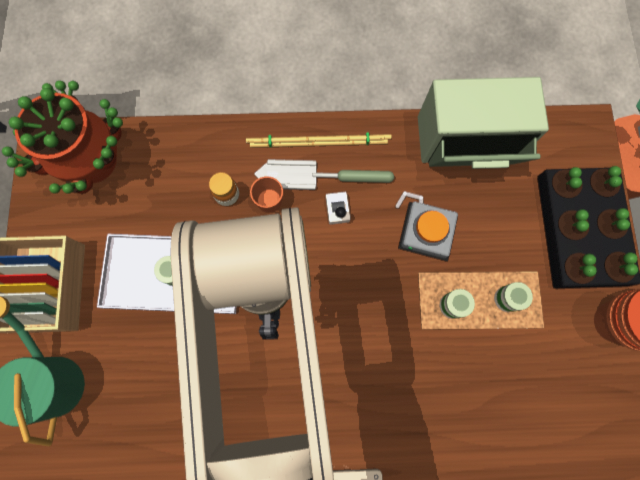

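Two full canisters stand on the mat and the empty one in the tray. The toggle is off and the bystanders haven't moved. Before handing in I check that no fourth canister is hidden, for example in the green bin's dark opening at top (490,145).

Run:
```python
import cv2,numpy as np
im=cv2.imread('pics/top0.png')[70:180,410:560]; a=cv2.convertScaleAbs(im,alpha=2.5,beta=20)
cv2.imwrite('pics/bin.png',cv2.resize(np.vstack([im,a]),None,fx=2.7,fy=2.7,interpolation=cv2.INTER_CUBIC))
c=np.load('top0.npy'); print(c[135:160:5,455:530:12].round(0).tolist())
```

```text
[[[801.0, -290.0, 159.0], [800.0, -316.0, 158.0], [799.0, -341.0, 159.0], [800.0, -369.0, 156.0], [798.0, -393.0, 159.0], [798.0, -420.0, 157.0], [798.0, -447.0, 155.0]], [[797.0, -295.0, 141.0], [799.0, -323.0, 135.0], [799.0, -350.0, 134.0], [798.0, -376.0, 134.0], [798.0, -403.0, 133.0], [798.0, -431.0, 130.0], [798.0, -458.0, 130.0]], [[798.0, -303.0, 113.0], [797.0, -329.0, 113.0], [799.0, -359.0, 106.0], [797.0, -385.0, 110.0], [798.0, -414.0, 104.0], [799.0, -443.0, 101.0], [798.0, -470.0, 101.0]], [[797.0, -310.0, 87.0], [798.0, -339.0, 82.0], [797.0, -367.0, 82.0], [798.0, -396.0, 79.0], [798.0, -425.0, 75.0], [798.0, -453.0, 76.0], [787.0, -469.0, 100.0]], [[797.0, -319.0, 56.0], [798.0, -349.0, 52.0], [797.0, -376.0, 53.0], [758.0, -367.0, 146.0], [756.0, -392.0, 149.0], [755.0, -417.0, 150.0], [756.0, -446.0, 145.0]]]
```

View pics/bin.png

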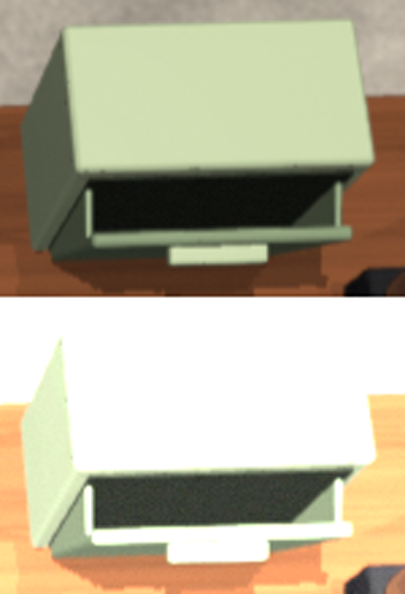

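The bin opening is a flat, solid, dark face at x≈798, about 40 mm behind the flap. A 60 mm canister doesn't fit there, so only three are on the bench today. I hand in.

Run:
```python
from h import *
im,d,c=snap("scene","s14.png")
for o in cans(c,d): print(o)
s=sense();print(s["time_s"],s["force"],np.abs(s["joint_vel"]).max())
print(job_done())
```

```text
(array([ 465.7, -417.2,   69.8]), (461.2, -421.5), 33.0, np.int32(260))
(array([ 455.1, -290.2,   69.9]), (449.4, -293.2), 32.3, np.int32(280))
(array([546.9, 341.3,  69.6]), (544.4, 340.3), 32.0, np.int32(515))
(array([713.5, 122.4,  66.8]), (715.0, 122.8), 38.9, np.int32(336))
43.075 [-0.32970259  0.4333953   0.5339923 ] 0.004897916527154326
the job is handed in; nothing more can be done
None
```

The job is done and handed in at 43 s. I found three canisters: two full (about 6 N and 4.5 N in the hand) and one empty (about 0.7 N).

- **Weighing and pressing:** I switched the toggle on to its stop and stood the first full canister on the pad. I let go for well over a second, and it sank the pad about 4 mm. Then I took hold of it again, pressed it to the hard stop (about 30 N at the wrist) and kept it there for over a second.
- **After the press:** I put that canister on the mat, then switched the toggle off to its stop. After that I put the second full canister on the mat and the empty one in the tray.
- **Last checks:** The pictures show the full canisters upright and wholly on the mat at about (461,-421) and (450,-293), and the empty one standing in the tray at (543,343). The lever is back at off, the pad is up, the bystanders look unmoved, and the arm is clear and still.
- **One disagreement:** I placed the second full canister at (459,-325), but it later read (450,-293). I took this to be the announced knock and left it, as it is still upright and wholly on the mat.
- **Failed detections:** The canister network found none in the last scene picture. In the top picture it gave only two low-scored hits, and only one of those is a canister. So the canister positions come from the depth images, which agree between the two cameras.

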